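Hold the reference filter in the oil tester

TASK

On the oil tester, raise the sliding sash all the way up by its handle so that it stays up and bares the slot in the guard plate behind it. Then take the reference filter paddle by its upright grip fin and pass its blade, flat side level, straight through the slot without forcing it, until the whole round filter is inside behind the guard, and finish while holding it there by the fin, still and free of the slot's edges or only lightly touching. Leave the bottle, beaker and jar alone.

Things in the scene. Friction and masses are not known exactly. Their poses are not given: they have to be found in the camera images.
- tester: Fixed oil tester, mm: origin on the bench, mid-width, in the guard plate's front face; x into the machine, y left, z up; yaw up to 13 deg. Plinth x -30..270, y +-150, z 0..30. White guard plate x 0..8, y +-131, z 30..160. Open bay behind, to x 105, with a sensor up to z 53. Rear housing x 105..270, z to 190. Sash rails at y +-140 (18 wide, x -18..8), z to 235.
- slot (a point): Centre of the level slot at the guard plate's front face: tester x 0, y -75, z 90 mm. Clear opening 42 wide (y), 8 high (z): 2 mm more than the blade in each direction (1 each side when centred); a 4 mm chamfer all round in the front face (opening 50 x 16 there) leads in. The sash covers it when down. Axes as the tester's.
- sash (a joint): Sash height in m: 0 down, 0.080 fully up (stop); starts at 0 to 0.012. Grey plate 258 wide, 90 high, 8 thick, at tester x -12..-4, z 45..135 mm when down. Slides vertically with about 5 N of friction, 0.25 kg: lifting takes 7 to 8 N and it stays where left.
- sash_handle (a point): Centre of the sash's handle, moving with it: a level steel bar, 12 x 12 mm section, 98 long along tester y, centre at tester x -54, y +85, z 120 mm + sash height. 36 mm free gap between bar and sash; posts 10 wide at its two ends, the middle 78 free for fingers from above. Axes as the tester's.
- paddle: Loose filter paddle, 0.07 to 0.14 kg, lying flat, mm. Aluminium blade x -30..125, 40 wide (y), 6 thick (z 0..6), with a round amber filter glass, 26 diameter, centred at x 107. Dark steel upright grip fin over the origin: x -15..15, 14 thick (y), up to z 57. Origin on the blade's underside below the fin's middle; x towards the filter end, z up.
- paddle_tip (a point): Middle of the blade's filter end: paddle x 125, y 0, z 3 mm (half the blade's thickness).
- oil_bottle: Bystander: loose amber bottle, 64 mm diameter, 190 mm high, origin under its centre.
- beaker: Bystander: loose glass beaker, 66 mm diameter, 85 mm high, origin under its centre.
- sample_jar: Bystander: loose squat glass jar, 60 mm diameter, 70 mm high, origin under its centre.

How it is judged (in metres and radians):
On the way, in this order (a step that is already met when the one before it is completed fails the run):
1. the sash is raised all the way (within 8 mm of its stop) (value of joint sash above 0.072 m), for 0.2 s.
2. the paddle is lifted off the bench by the gripper (height (world z) of paddle above 0.03 m and contact force between the fingers and paddle above 2 N), for 0.2 s.
3. with the sash up, the blade's tip is through the slot (15 mm past the guard's front) (value of joint sash above 0.07 m and x of paddle_tip in the frame of slot above 0.015 m and x of paddle in the frame of slot below -0.03 m and y of paddle_tip in the frame of slot between -0.012 and 0.012 m and z of paddle_tip in the frame of slot between -0.012 and 0.012 m), for 0.1 s.
At the end, for the whole second after the job is handed in: Sash up within 10 mm of its stop; blade tip 40 to 95 mm past the guard's front, fin still in front, within 12 mm of the slot's axis, level and in line within 0.12 rad, still; held by the fingers (over 3 N) and pressing on the tester with under 10 N (value of joint sash above 0.07 m and x of paddle_tip in the frame of slot between 0.04 and 0.095 m and x of paddle in the frame of slot below -0.03 m and y of paddle_tip in the frame of slot between -0.012 and 0.012 m and z of paddle_tip in the frame of slot between -0.012 and 0.012 m and angle between the x axis of paddle and the x axis of tester, either way round below 0.12 rad and angle between paddle's own z axis and vertical below 0.12 rad and contact force between the fingers and paddle above 3 N and contact force between paddle and tester below 10 N and linear speed of paddle below 0.02 m/s); the arm keeps its last pose, push and grip.
It fails at once if the paddle is forced against the tester (over 40 N) (contact force between paddle and tester above 40 N).
It fails at once if the bottle is pushed aside (30 mm) or tipped (distance of oil_bottle from where it was at the start of the episode above 0.03 m or angle between oil_bottle's own z axis and vertical above 0.4 rad).
It fails at once if the beaker is pushed aside (30 mm) or tipped (distance of beaker from where it was at the start of the episode above 0.03 m or angle between beaker's own z axis and vertical above 0.4 rad).
It fails at once if the jar is pushed aside (30 mm) or tipped (distance of sample_jar from where it was at the start of the episode above 0.03 m or angle between sample_jar's own z axis and vertical above 0.4 rad).
It also fails if it takes over 58 s, if anything falls off the work surface, if the arm or the gripper's body presses on something with over 40 N, if the wrist force passes 120 N, or if a joint passes its speed limit or range.

ROBOT

A 6-joint arm with a two-finger parallel gripper is mounted at the origin on the work surface. World frame = base frame: x ahead of the robot, y to its left, z up, the work surface at z = 0. Lengths are in mm, angles in rad, forces in N, time in s.
With the tool pointing down it reaches from about 275 to 750 mm from the base axis. Payload 10.2 kg.
Tool frame: the origin (TCP) lies between the finger pads; the fingertips stand ctrl.tips_ahead ahead of it and the grasp point (between the pads) lies 8 mm behind it (ctrl.tips_ahead is the distance from the TCP to the fingertips, in mm); z points along the fingers, y is the direction in which the jaws open and shut (so a half turn about z gives the same grasp; the last joint's range is limited). The gripper opens to 85 mm and grips with 20 to 120 N. Pads are 22 mm wide; open, the fingers measure 114 mm over their backs; the gripper's body (76 mm by 85 mm) begins 54 mm behind the grasp point. The pads swing forward as they close: fully open they stand 13 mm farther back than shut.
Start: joints at [-1.519, 0.313, 1.498, -0, 1.331, -0.223], TCP at [142.448, -505.312, 242.294] pointing down, gripper open.
Joint ranges: [-2.94, 2.94], [-0.97, 2.17], [0.19, 2.56], [-1.23, 4.37], [0.02, 3.11], [-2.88, 2.88]. Speed limits (rad/s): [2.39, 2.39, 3.01, 3.14, 3.14, 3.14].

INTERFACE

Orientations are given as a unit quaternion [w, x, y, z].
In Python, from rig import ctrl gives the robot as it stands. The module is installed in compiled form; this text tells all that it offers.
- The arm moves only by the tool move_arm, never from a script. Its argument "motion" is a list of rows, each an object with "offset": the shift along the tool's x, y, z in m, a list of three; "angular": the turn, a rotation vector about the tool's x, y, z in degrees, a list of three; "jaw": the finger opening in m, from 0 to 0.0854. In form: [{"offset": [tx, ty, tz], "angular": [ax, ay, az], "jaw": jaw}, ...]. A call has 1 to 5 rows; each row is the pose to reach, as a shift and turn from the pose commanded when the call began, along the tool's axes at that moment; what a row does not reach only later rows make up. A row lasts 1/8 s, in which the tool goes at most 62.5 mm and 10.7 degrees, less where a joint would pass 70% of its speed; a pose out of reach is approached as far as the arm can. A call with a gripper value outside its range is refused whole. The fingers move at their own pace and stop on an object; "squeeze" is the grip in N (left out, the last holds). Time passes only in rows, so rows that repeat a pose let the fingers close. It gives the time, the measured TCP pose, the force and the opening at its end, in the units of the state.
- ctrl.sense(): the state, without advancing time (a new reading comes with each control period).
- ctrl.capture(name): name is "scene" or "side" or "wrist"; returns a dict with "img" (400x640x3 uint8, red, green, blue), "intrinsics" (3x3 intrinsics, pixels), "k1" (the pictures are not rectified: a ray, as slopes to the right and down, at radius r is drawn at 1 + k1 r^2 times it, then the intrinsics apply), "rvec" (rotation vector, rad) and "tvec" (3), from world to camera coordinates, as OpenCV has them. Camera axes: x right, y down, z forward; pixel columns grow to the right and rows downward; lengths in mm; the calibration is good to about 2 mm. A picture is of the moment at which its call begins. There is no depth.
- ctrl.finish_job(): hands the job in, once; it reports no verdict.
The state is a dict: "time_s": time; "joints": joint angles; "dq": joint speeds; "tau": joint torques, N m; "eef_pos": TCP position; "ee_rot": TCP orientation; "force": force on the tool from outside, world axes, zero at the start; "wrist_torque": the same for the moment, N m; "grip_width": opening from 0.0 (shut) to 1.0 (fully open).
Only numpy, scipy, OpenCV 4.12 (cv2) and the standard library are available. Lean on these libraries where they do the work, as an engineer would, in place of code of your own. Each camera call takes 0.05 s, during which the arm holds its last target. There are 200 camera calls.

## Working session

There is one attempt and no reset: what is moved stays moved. The work goes in short steps, Python scripts to look and compute and a tool call to move; the robot and the scene stay as the last step left them, time stands still between calls to the robot, and variables do not carry over. Pictures are saved under pics/ and viewed, about 8 in all and at most 12, crops included, and the job is handed in when it is done.

Besides the shell and the picture viewer there is one more tool, called as name([rows], argument=value, ...), one row to a line, values as JSON. move_arm: Moves the arm, as the interface text tells. Its arguments: {"type":"object","properties":{"motion":{"type":"array","items":{"type":"object","properties":{"offset":{"type":"array","items":{"type":"number"}},"angular":{"type":"array","items":{"type":"number"}},"jaw":{"type":"number"}}}},"squeeze":{"type":"number"}},"required":["motion"]}

```bash
mkdir -p pics
cat > h.py <<'E'
import numpy as np, cv2
from rig import ctrl
from scipy.spatial.transform import Rotation as R
def rot(q): return R.from_quat([q[1],q[2],q[3],q[0]])
def cam(c):
    return cv2.Rodrigues(np.array(c['rvec'],float))[0], np.array(c['tvec'],float).ravel(), np.array(c['intrinsics'],float)
def ray(c,uv):
    Rm,t,K=cam(c); d=np.linalg.inv(K)@np.array([uv[0],uv[1],1.]); p=d[:2].copy(); q=p.copy()
    for _ in range(30): q=p/(1+c['k1']*(q@q))
    o=-Rm.T@t; v=Rm.T@np.array([q[0],q[1],1.]); return o,v/np.linalg.norm(v)
def onz(c,uv,z):
    o,v=ray(c,uv); return o+v*(z-o[2])/v[2]
def tri(*cu):
    A=np.zeros((3,3));b=np.zeros(3)
    for c,uv in cu:
        o,v=ray(c,uv);P=np.eye(3)-np.outer(v,v);A+=P;b+=P@o
    return np.linalg.solve(A,b)
def proj(c,X):
    Rm,t,K=cam(c); x=Rm@np.asarray(X,float)+t; p=x[:2]/x[2]; p=p*(1+c['k1']*(p@p)); return K[:2,:2]@p+K[:2,2]
def save(c,n): cv2.imwrite('pics/'+n,cv2.cvtColor(c['img'],cv2.COLOR_RGB2BGR))
E
python3 - <<'E'
from h import *
import pickle
s=ctrl.sense();print(s,ctrl.tips_ahead)
cs={n:ctrl.capture(n) for n in('scene','side','wrist')}
pickle.dump(cs,open('c0.pkl','wb'))
for n,c in cs.items(): save(c,n+'0.png'); Rm,t,K=cam(c); print(n,-Rm.T@t,Rm[2],K[0,0],c['k1'])
E
```

```text
{'time_s': 0.0, 'joints': array([-1.51937828e+00,  3.13429248e-01,  1.49837799e+00, -2.16082733e-05,
        1.33101057e+00, -2.23416983e-01]), 'dq': array([-0.00093906, -0.00037909, -0.00075212, -0.00079773, -0.00168961,
        0.00135634]), 'tau': array([ 3.31377505e-04, -4.12266719e+01, -2.59740257e+01, -1.36711869e-04,
        4.14709808e-03, -3.56553869e-06]), 'eef_pos': array([ 142.44153244, -505.07260295,  241.76793031]), 'ee_rot': array([-6.11216742e-04,  9.90572523e-01,  1.36987959e-01,  4.21619162e-05]), 'force': array([-0.7605193 , -0.16223128,  0.11607783]), 'wrist_torque': array([ 0.04440421,  0.04125102, -0.02999382]), 'grip_width': 0.9995642114638378} 11.0
scene [973.36436115 -67.72965101 944.98687095] [-0.49291972  0.08244373 -0.86616002] 363.58822059068626 0.005371802810209986
side [215.43033738 694.23141196 934.47543904] [ 0.25025077 -0.5981681  -0.76129461] 404.0505060641145 -0.08087120396975231
wrist [ 210.23959445 -486.30404618  374.00832624] [-0.26797982 -0.07460393 -0.96053166] 282.33718297321775 -0.036370374503412246
```

View pics/scene0.png

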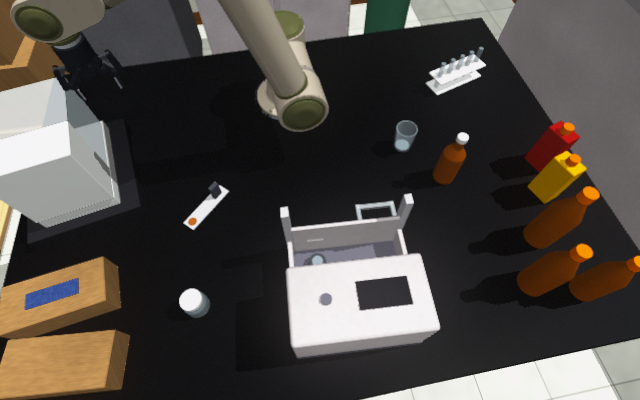

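View pics/side0.png

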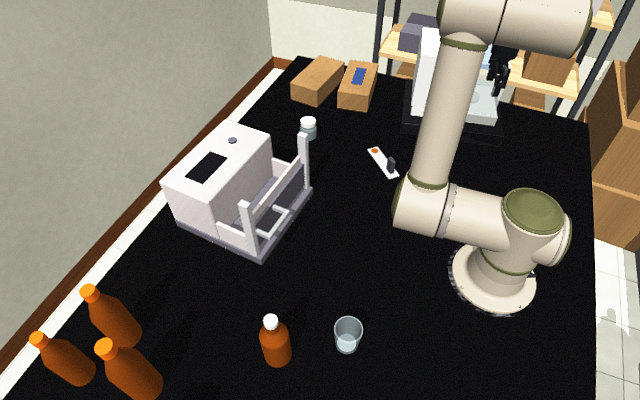

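The scene view shows the tester at about (350,270), the paddle at (205,207), the beaker at (404,135), the bottle at (450,160) and the jar at (194,302). In the side view the tester is at (240,190) and the paddle at (383,162). I'll enlarge the tester and paddle in both views.

Run:
```python
from h import *
import pickle
cs=pickle.load(open('c0.pkl','rb'))
def crop(n,x,y,w,h,s): return cv2.resize(cs[n]['img'][y:y+h,x:x+w],None,fx=s,fy=s,interpolation=cv2.INTER_CUBIC)[:,:,::-1]
a=np.zeros((600,800,3),np.uint8)
def put(im,x,y): a[y:y+im.shape[0],x:x+im.shape[1]]=im
put(crop('scene',270,185,150,90,4),0,0)     # x0=270,y0=185
put(crop('side',200,120,120,150,2),0,362)[0:0] if 0 else None
put(crop('side',205,130,120,59*1,4),0,362)
put(crop('scene',178,176,48,56,4),604,0)
put(crop('side',360,140,46,44,4),604,240)
put(crop('side',225,185,76,44,4),490,424)
cv2.imwrite('pics/m1.png',a)
# paddle masks
for n,(x,y,w,h) in {'scene':(175,170,60,65),'side':(358,138,50,48)}.items():
    im=cs[n]['img'][y:y+h,x:x+w].astype(int); r,g,b=im[...,0],im[...,1],im[...,2]
    org=(r-b>60); wh=(im.min(2)>110)
    for nm,m in(('org',org),('white',wh),('both',org|wh)):
        v,u=np.nonzero(m); 
        if len(u): 
            c=cs[n]; P=onz(c,(u.mean()+x,v.mean()+y),6)
            rect=cv2.minAreaRect(np.c_[u+x,v+y].astype(np.float32)); B=cv2.boxPoints(rect)
            print(n,nm,len(u),u.mean()+x,v.mean()+y,P.round(1)); 
            if nm=='both': print(B.round(1).tolist(),[onz(c,p,6)[:2].round(1).tolist() for p in B])
```

```text
scene org 51 191.9607843137255 221.09803921568627 [ 450.2 -347.4    6. ]
scene white 553 205.1139240506329 207.99457504520797 [ 414.3 -308.5    6. ]
scene both 597 204.15242881072027 208.95644891122276 [ 417.  -311.4    6. ]
[[182.0, 222.0], [221.0, 183.0], [230.0, 192.0], [191.0, 231.0]] [[447.5, -375.7], [336.2, -257.6], [373.7, -232.8], [481.3, -350.6]]
side org 30 374.1 150.2 [ 449.8 -350.2    6. ]
side white 375 385.192 164.59199999999998 [ 393.7 -295.9    6. ]
side both 398 384.5577889447236 163.76633165829145 [ 396.8 -298.9    6. ]
[[361.70001220703125, 155.1999969482422], [372.79998779296875, 142.3000030517578], [413.3999938964844, 177.60000610351562], [402.29998779296875, 190.39999389648438]] [[481.2, -309.3], [466.8, -388.2], [291.3, -273.2], [309.8, -203.7]]
```

View pics/m1.png

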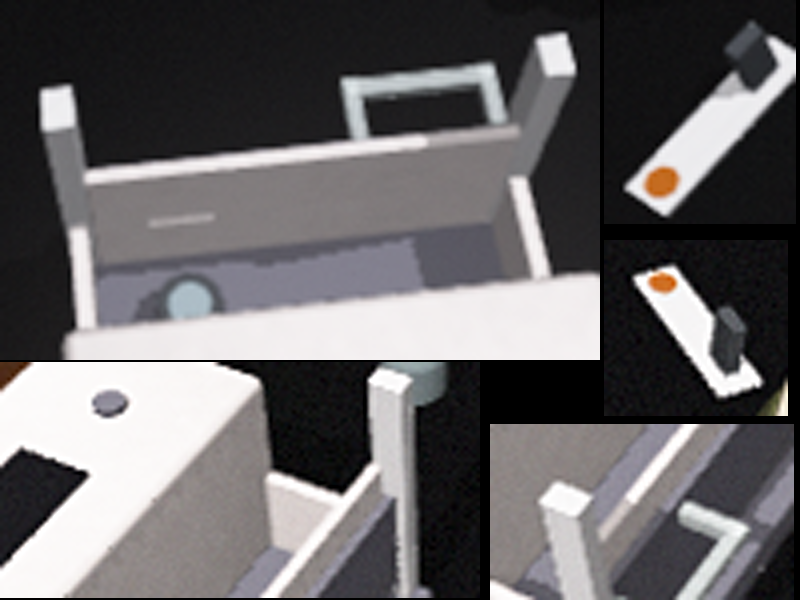

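The close-up shows the rail tops at about (284.6,212) and (408.8,199) in the scene view, the handle bar's far top edge from (355.5,204.5) to (393,201), and the blade with its amber filter and dark fin. Next I turn these into positions and check them against the given sizes.

Run:
```python
from h import *
import pickle
cs=pickle.load(open('c0.pkl','rb')); S,D=cs['scene'],cs['side']
f=lambda u,v,x0,y0,ox=0,oy=0:(x0+(u-ox+.5)/4-.5,y0+(v-oy+.5)/4-.5)
# rail tops, centre tester (-5,+-140,235)
Rr=onz(S,f(58.5,109,270,185),235); Lr=onz(S,f(555,55.5,270,185),235)
print('rails',Rr,Lr,np.linalg.norm(Lr-Rr))
print('side L rail z235', onz(D,f(567,500,225,185,490,424),235),' R', onz(D,f(391,384,205,130,0,362),235))
print('tri L',tri((S,f(555,55.5,270,185)),(D,f(567,500,225,185,490,424))),'R',tri((S,f(58.5,109,270,185)),(D,f(391,384,205,130,0,362))))
d=(Lr-Rr)[:2];yaw=np.arctan2(-d[0],d[1]);print('yaw',np.degrees(yaw))
ex=np.array([np.cos(yaw),np.sin(yaw)]);ey=np.array([-ex[1],ex[0]])
O=((Lr+Rr)/2)[:2]+5*ex; print('O',O)
# checks
T=lambda x,y,z:np.r_[O+ex*x+ey*y,z]
for h in(0,6,12):
    print(h,[proj(S,T(-60,y,126+h)).round(1).tolist() for y in(134,36)],'meas',f(493,63,270,185),f(342,78,270,185))
    print('  side',proj(D,T(-60,36,126+h)).round(1), 'meas',f(748,527,225,185,490,424))
print('guard top back edge ends',proj(S,T(0,-131,160)),proj(S,T(0,131,160)),'meas y~',f(85,180,270,185),f(520,128,270,185))
print('slot T',T(0,-75,90),'handle T',T(-54,85,120))
# paddle direction by masks
for n,(x,y,w,h) in {'scene':(175,170,60,65),'side':(358,138,50,48)}.items():
    c=cs[n]; im=c['img'][y:y+h,x:x+w].astype(int)
    m=((im[...,0]-im[...,2]>60)|(im.min(2)>90))
    v,u=np.nonzero(m); P=np.array([onz(c,(a+x,b+y),6)[:2] for a,b in zip(u,v)])
    vo,uo=np.nonzero(im[...,0]-im[...,2]>60); fc=np.mean([onz(c,(a+x,b+y),6)[:2] for a,b in zip(uo,vo)],0)
    dr=np.array([.66,-.75]);
    for _ in range(6):
        dr/=np.linalg.norm(dr);nr=np.array([-dr[1],dr[0]]);s=(P-fc)@dr;t=(P-fc)@nr
        k=(abs(t)<30)&(s>-60)&(s<12)
        bins=np.arange(-60,12,4);e=[]
        for b in bins:
            q=t[k&(s>=b)&(s<b+4)]
            if len(q)>3:e.append((b+2,q.mean(),np.ptp(q)))
        e=np.array(e);sl=np.polyfit(e[:,0],e[:,1],1);dr=dr+sl[0]*nr
    print(n,'filter',fc,'yaw',np.degrees(np.arctan2(dr[1],dr[0])),'width',e[:,2].mean().round(1),'centre t',sl[1].round(2),'s range',s[abs(t)<30].min(),s.max(),'origin est',fc-107*dr/np.linalg.norm(dr))
```

```text
rails [594.59553703 -78.50765208 235.        ] [615.36901871 199.03828496 235.        ] 278.32226771933
side L rail z235 [611.93970643 199.77741417 235.        ]  R [588.96059976 -75.6702753  235.        ]
tri L [613.6673342  199.13424182 233.05485724] R [591.5955716  -79.19192699 230.89620803]
yaw -4.2804362013284285
O [609.96833125  59.89212528]
0 [[392.6, 201.2], [354.9, 205.3]] meas (392.875, 200.375) (355.125, 204.125)
  side [288.5 211.2] meas (289.125, 210.375)
6 [[393.0, 200.0], [355.1, 204.1]] meas (392.875, 200.375) (355.125, 204.125)
  side [288.3 209.7] meas (289.125, 210.375)
12 [[393.4, 198.9], [355.3, 203.0]] meas (392.875, 200.375) (355.125, 204.125)
  side [288.2 208.2] meas (289.125, 210.375)
guard top back edge ends [290.71421756 227.95019365] [399.18091413 216.03777157] meas y~ (290.875, 229.625) (399.625, 216.625)
slot T [604.37046394 -14.8986755   90.        ] handle T [562.46320432 148.6854973  120.        ]
scene filter [ 450.16822412 -347.38574842] yaw -44.92329777337685 width 41.5 centre t 1.22 s range -138.0546845857576 19.124075612191074 origin est [ 374.40657927 -271.8266777 ]
side filter [ 449.79458895 -350.26291647] yaw -44.715652259478425 width 39.3 centre t 0.61 s range -187.80960188592218 18.944261130663534 origin est [ 373.75960876 -274.97890896]
```

```bash
cat > plan.py <<'E'
# offset (mm) and turn (deg) from the present pose to a tool-down pose x y z yaw(of tool x)
import sys
from h import *
x,y,z,yw=map(float,sys.argv[1:5]); s=ctrl.sense(); Q=rot(s['ee_rot'])
G=R.from_euler('z',yw,degrees=True)*R.from_euler('x',180,degrees=True)
print('t',s['time_s'],'pos',s['eef_pos'].round(1),'yaw',np.degrees(np.arctan2(*Q.as_matrix()[[1,0],0])).round(2),'tilt',np.degrees(np.arccos(-Q.as_matrix()[2,2])).round(2),'F',s['force'].round(1),'grip',round(s['grip_width'],3))
o=Q.inv().apply(np.array([x,y,z])-s['eef_pos']); a=(Q.inv()*G).as_rotvec(degrees=True)
print('offset',o.round(1),'len',np.linalg.norm(o).round(1),'rotvec',a.round(2),'rows',max(np.linalg.norm(o)/60,np.linalg.norm(a)/10.5).round(1))
E
python3 plan.py 560 134 260 85.6
python3 - <<'E'
from h import *
import pickle
S=pickle.load(open('c0.pkl','rb'))['scene']
for O,yw in(((610,60),-4.28),((608.5,60),-4.4)):
    a=np.radians(yw);ex=np.array([np.cos(a),np.sin(a)]);ey=np.array([-ex[1],ex[0]])
    for y in(-96,-54): print(O,proj(S,np.r_[O+ex*8+ey*y,90]).round(1),'meas ends (307.6,240.8),(323.3,239.2)')
for n,uv,z in(('beaker',(404,145),0),('bottle',(445,180),5),('jar',(196,312),0)): print(n,onz(S,uv,z))
E
```

```text
t 0.15 pos [ 142.4 -505.1  241.8] yaw 15.74 tilt 0.06 F [0.7 0.3 1.1] grip 0.999
offset [ 575.3 -501.9  -17.5] len 763.7 rotvec [-4.000e-02 -5.000e-02 -6.986e+01] rows 12.7
(610, 60) [306.9 241. ] meas ends (307.6,240.8),(323.3,239.2)
(610, 60) [323.3 239.2] meas ends (307.6,240.8),(323.3,239.2)
(608.5, 60) [306.7 240.4] meas ends (307.6,240.8),(323.3,239.2)
(608.5, 60) [323.2 238.6] meas ends (307.6,240.8),(323.3,239.2)
beaker [302.54490884 335.5301227    0.        ]
bottle [459.06090265 414.3958671    5.        ]
jar [ 709.60501417 -343.66423034    0.        ]
```

move_arm([
  {"offset":[0.044,-0.0385,-0.004],"angular":[0,0,-5.4],"jaw":0.06},
  {"offset":[0.088,-0.077,-0.008],"angular":[0,0,-10.8],"jaw":0.05},
  {"offset":[0.132,-0.1155,-0.012],"angular":[0,0,-16.2],"jaw":0.04},
  {"offset":[0.176,-0.154,-0.016],"angular":[0,0,-21.6],"jaw":0.04},
  {"offset":[0.22,-0.1925,-0.018],"angular":[0,0,-27],"jaw":0.04},
])

```text
time_s: 0.78
eef_pos: [302.6, -258.6, 260.5]
ee_rot: [0.0, 0.931, 0.366, 0.0]
force: [0.3, -0.7, 0.8]
grip_width: 0.467
```

```bash
python3 plan.py 560 134 260 85.6
```

```text
t 0.775 pos [ 302.6 -258.6  260.5] yaw 42.89 tilt 0.03 F [ 0.3 -0.7  0.8] grip 0.467
offset [ 4.558e+02 -1.125e+02  4.000e-01] len 469.5 rotvec [ 2.000e-02  1.000e-02 -4.271e+01] rows 7.8
```

move_arm([
  {"offset":[0.057,-0.014,0],"angular":[0,0,-5.3],"jaw":0.04},
  {"offset":[0.114,-0.028,0],"angular":[0,0,-10.6],"jaw":0.04},
  {"offset":[0.171,-0.042,0],"angular":[0,0,-16],"jaw":0.04},
  {"offset":[0.228,-0.056,0],"angular":[0,0,-21.3],"jaw":0.04},
  {"offset":[0.285,-0.07,0],"angular":[0,0,-26.6],"jaw":0.04},
])

```text
time_s: 1.4
eef_pos: [464.5, -13.6, 260.3]
ee_rot: [0.0, 0.822, 0.57, -0.0]
force: [0.9, -1.1, 0.2]
grip_width: 0.474
```

```bash
python3 plan.py 560 134 260 85.6
```

```text
t 1.4 pos [464.5 -13.6 260.3] yaw 69.53 tilt 0.01 F [ 0.9 -1.1  0.2] grip 0.474
offset [171.7  37.8   0.3] len 175.8 rotvec [ 1.000e-02  1.000e-02 -1.607e+01] rows 2.9
```

move_arm([
  {"offset":[0.056,0.0126,0],"angular":[0,0,-5.3],"jaw":0.04},
  {"offset":[0.112,0.025,0],"angular":[0,0,-10.6],"jaw":0.04},
  {"offset":[0.1715,0.038,0],"angular":[0,0,-16.1],"jaw":0.04},
  {"offset":[0.1715,0.038,0],"angular":[0,0,-16.1],"jaw":0.04},
])

```text
time_s: 1.9
eef_pos: [560.4, 134.4, 258.9]
ee_rot: [-0.001, 0.733, 0.68, -0.001]
force: [0.4, -0.0, 0.1]
grip_width: 0.471
```

```bash
python3 - <<'E'
from h import *
import pickle
cs={n:ctrl.capture(n) for n in('scene','side','wrist')}
pickle.dump(cs,open('c1.pkl','wb'))
save(cs['wrist'],'wrist1.png')
E
python3 plan.py 560 134 260 85.6
```

```text
t 2.05 pos [559.5 131.  260.1] yaw 85.39 tilt 0.04 F [ 0.3  0.5 -0.2] grip 0.472
offset [3.  0.3 0.1] len 3.1 rotvec [-0.04  0.02 -0.21] rows 0.1
```

View pics/wrist1.png

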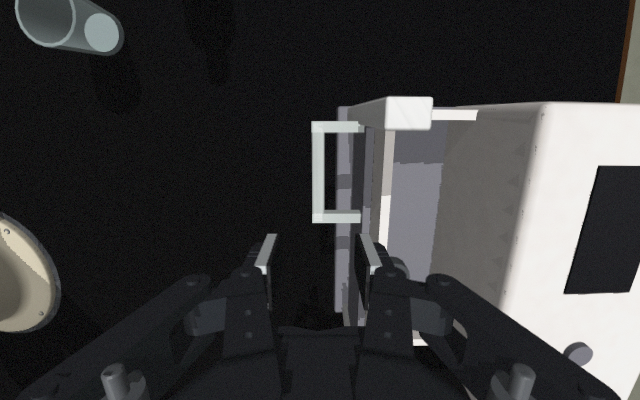

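The wrist view shows the handle bar's top face at columns 312–324 and rows 122–222. The left rail top is at about (410,113) and the fingers are at the bottom. I'll locate the bar from this view.

Run:
```python
from h import *
import pickle
W=pickle.load(open('c1.pkl','rb'))['wrist']
im=W['img'].astype(int); 
for r in(150,170,190,200): print(r,im[r,305:332].mean(1).round().tolist())
print([im[y,318].mean().round() for y in list(range(115,128))+list(range(216,228))])
for z in(126,131,138):
    a=onz(W,(318,121.5),z);b=onz(W,(318,222),z); d=b-a
    print(z,a[:2].round(1),b[:2].round(1),'len',np.linalg.norm(d).round(1),'centre',((a+b)/2)[:2].round(1),'w',np.linalg.norm(onz(W,(312,172),z)-onz(W,(324.5,172),z)).round(1), 'yaw',np.degrees(np.arctan2(-(a-b)[0],(a-b)[1])).round(2))
u=[(386,98.5),(432,97),(433,129),(389,130)]
print([onz(W,p,235)[:2].round(1).tolist() for p in u], np.mean([onz(W,p,235) for p in u],0))
```

```text
150 [25.0, 16.0, 16.0, 23.0, 17.0, 9.0, 46.0, 147.0, 186.0, 194.0, 191.0, 191.0, 196.0, 200.0, 198.0, 199.0, 200.0, 200.0, 180.0, 100.0, 18.0, 18.0, 22.0, 14.0, 20.0, 17.0, 19.0]
170 [18.0, 20.0, 17.0, 21.0, 20.0, 20.0, 42.0, 152.0, 186.0, 193.0, 194.0, 191.0, 194.0, 201.0, 199.0, 198.0, 201.0, 199.0, 179.0, 97.0, 27.0, 23.0, 18.0, 21.0, 15.0, 17.0, 15.0]
190 [24.0, 22.0, 19.0, 20.0, 16.0, 22.0, 28.0, 145.0, 183.0, 197.0, 198.0, 196.0, 196.0, 198.0, 202.0, 201.0, 203.0, 199.0, 177.0, 94.0, 18.0, 13.0, 9.0, 13.0, 9.0, 19.0, 5.0]
200 [19.0, 19.0, 22.0, 16.0, 23.0, 18.0, 27.0, 142.0, 186.0, 196.0, 199.0, 196.0, 195.0, 198.0, 202.0, 200.0, 204.0, 199.0, 175.0, 96.0, 11.0, 6.0, 10.0, 28.0, 17.0, 21.0, 20.0]
[np.float64(12.0), np.float64(15.0), np.float64(14.0), np.float64(15.0), np.float64(19.0), np.float64(30.0), np.float64(178.0), np.float64(208.0), np.float64(215.0), np.float64(217.0), np.float64(216.0), np.float64(214.0), np.float64(218.0), np.float64(220.0), np.float64(225.0), np.float64(216.0), np.float64(220.0), np.float64(224.0), np.float64(213.0), np.float64(205.0), np.float64(72.0), np.float64(25.0), np.float64(19.0), np.float64(19.0), np.float64(21.0)]
126 [564.5 196. ] [556.7  98.3] len 98.0 centre [560.6 147.2] w 12.0 yaw -4.52
131 [564.5 196.1] [556.9 100.3] len 96.2 centre [560.7 148.2] w 11.7 yaw -4.52
138 [564.5 196.3] [557.1 103. ] len 93.6 centre [560.8 149.6] w 11.4 yaw -4.52
[[601.5, 207.4], [626.0, 206.4], [626.9, 189.7], [602.9, 191.0]] [614.31135136 198.64496045 235.        ]
```

move_arm([
  {"offset":[0.0015,0,0.045],"angular":[0,0,0],"jaw":0.04},
  {"offset":[0.0015,0,0.09],"angular":[0,0,0],"jaw":0.04},
  {"offset":[0.0015,0,0.125],"angular":[0,0,0],"jaw":0.04},
  {"offset":[0.0015,0,0.146],"angular":[0,0,0],"jaw":0.04},
  {"offset":[0.0015,0,0.146],"angular":[0,0,0],"jaw":0.04},
])

```text
time_s: 2.68
eef_pos: [559.0, 131.9, 113.7]
ee_rot: [-0.001, 0.735, 0.678, -0.001]
force: [-2.6, -0.6, -0.3]
grip_width: 0.471
```

```bash
python3 plan.py 559.5 132.6 114 85.5
```

```text
t 2.675 pos [559.  131.9 113.7] yaw 85.33 tilt 0.14 F [-2.6 -0.6 -0.3] grip 0.471
offset [ 0.7  0.4 -0.3] len 0.9 rotvec [-0.14  0.02 -0.17] rows 0.0
```

Well centred. Now I close on the bar.

move_arm([
  {"offset":[0,0,0],"angular":[0,0,0],"jaw":0.0},
  {"offset":[0,0,0],"angular":[0,0,0],"jaw":0.0},
  {"offset":[0,0,0],"angular":[0,0,0],"jaw":0.0},
  {"offset":[0,0,0],"angular":[0,0,0],"jaw":0.0},
], squeeze=60)

```text
time_s: 3.18
eef_pos: [559.5, 132.7, 115.2]
ee_rot: [0.0, 0.735, 0.678, -0.0]
force: [-4.9, -1.7, 3.1]
grip_width: 0.132
```

move_arm([
  {"offset":[0,0,-0.02],"angular":[0,0,0],"jaw":0.0},
  {"offset":[0,0,-0.04],"angular":[0,0,0],"jaw":0.0},
  {"offset":[0,0,-0.06],"angular":[0,0,0],"jaw":0.0},
  {"offset":[0,0,-0.07],"angular":[0,0,0],"jaw":0.0},
  {"offset":[0,0,-0.072],"angular":[0,0,0],"jaw":0.0},
])

```text
time_s: 3.8
eef_pos: [559.5, 132.7, 186.2]
ee_rot: [-0.0, 0.735, 0.678, -0.001]
force: [-1.5, -4.1, -7.8]
grip_width: 0.127
```

move_arm([
  {"offset":[0,0,-0.002],"angular":[0,0,0],"jaw":0.0},
  {"offset":[0,0,-0.003],"angular":[0,0,0],"jaw":0.0},
])

```text
time_s: 4.05
eef_pos: [559.5, 132.8, 188.7]
ee_rot: [-0.0, 0.735, 0.678, -0.001]
force: [-3.8, -3.8, -7.0]
grip_width: 0.131
```

Lifting at −7 to −8 N, as expected. I creep up until it reaches the stop.

move_arm([
  {"offset":[0,0,-0.001],"angular":[0,0,0],"jaw":0.0},
  {"offset":[0,0,-0.002],"angular":[0,0,0],"jaw":0.0},
])

```text
time_s: 4.3
eef_pos: [559.5, 132.8, 190.6]
ee_rot: [-0.0, 0.735, 0.678, -0.001]
force: [-3.6, -4.6, -8.6]
grip_width: 0.125
```

move_arm([
  {"offset":[0,0,-0.001],"angular":[0,0,0],"jaw":0.0},
  {"offset":[0,0,-0.002],"angular":[0,0,0],"jaw":0.0},
])

```text
time_s: 4.55
eef_pos: [559.5, 132.7, 192.6]
ee_rot: [-0.0, 0.735, 0.678, -0.001]
force: [-2.8, -3.8, -6.9]
grip_width: 0.127
```

move_arm([
  {"offset":[0,0,-0.001],"angular":[0,0,0],"jaw":0.0},
  {"offset":[0,0,-0.0015],"angular":[0,0,0],"jaw":0.0},
])

```text
time_s: 4.8
eef_pos: [559.5, 132.8, 193.1]
ee_rot: [-0.001, 0.735, 0.678, -0.001]
force: [0.4, -4.4, -21.7]
grip_width: 0.125
```

move_arm([
  {"offset":[0,0,0.001],"angular":[0,0,0],"jaw":0.0},
  {"offset":[0,0,0.001],"angular":[0,0,0],"jaw":0.04},
  {"offset":[0,0,0.001],"angular":[0,0,0],"jaw":0.04},
  {"offset":[0,0,0.001],"angular":[0,0,0],"jaw":0.04},
])

```text
time_s: 5.3
eef_pos: [560.4, 133.4, 194.9]
ee_rot: [0.001, 0.735, 0.679, 0.001]
force: [0.5, 0.7, 0.2]
grip_width: 0.468
```

move_arm([
  {"offset":[0,0,-0.02],"angular":[0,0,0],"jaw":0.04},
  {"offset":[0,0,-0.06],"angular":[0,0,0],"jaw":0.04},
  {"offset":[0,0,-0.08],"angular":[0,0,0],"jaw":0.04},
  {"offset":[0,0,-0.08],"angular":[0,0,0],"jaw":0.04},
])

```text
time_s: 5.8
eef_pos: [560.5, 133.3, 275.4]
ee_rot: [0.001, 0.735, 0.678, 0.002]
force: [-0.1, -0.7, 0.4]
grip_width: 0.468
```

```bash
python3 - <<'E'
from h import *
import pickle
cs={n:ctrl.capture(n) for n in('scene','side','wrist')}
pickle.dump(cs,open('c2.pkl','wb'))
w=cs['wrist']['img']; s=cs['scene']['img'][170:290,260:430]; d=cs['side']['img'][100:260,200:330]
f=lambda i,k:cv2.resize(i,None,fx=k,fy=k,interpolation=cv2.INTER_CUBIC)[:,:,::-1]
a=np.zeros((600,800,3),np.uint8)
a[:360,:510]=f(s,3); x=f(d,2.2); a[:x.shape[0],514:514+x.shape[1]]=x; x=f(w[0:300,250:640],0.75); a[362:362+x.shape[0],:x.shape[1]]=x
cv2.imwrite('pics/m2.png',a)
E
python3 plan.py 420 -150 230 0
```

```text
t 5.95 pos [559.6 133.1 272.7] yaw 85.44 tilt 0.09 F [-0.5  0.1 -0.5] grip 0.466
offset [-293.3 -116.6   42.9] len 318.5 rotvec [-7.000e-02  7.000e-02  8.544e+01] rows 8.1
```

View pics/m2.png

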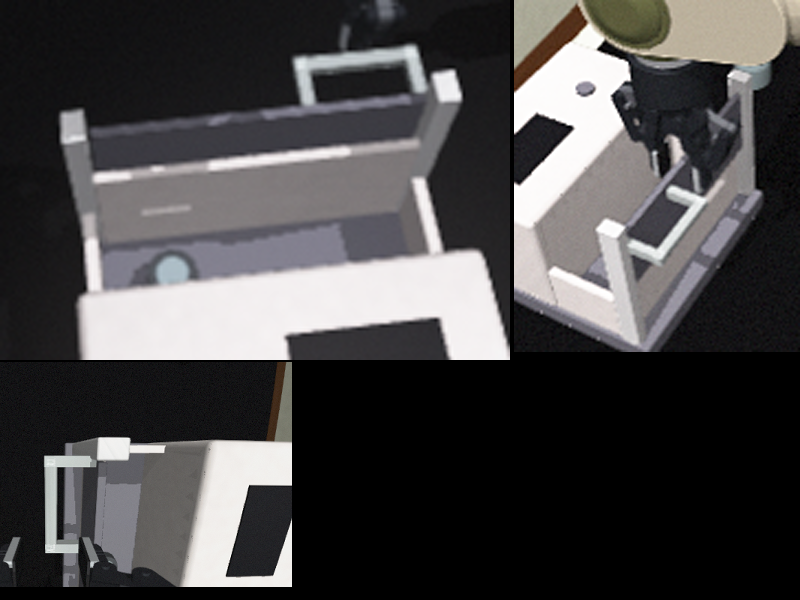

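The sash stands fully up, its top edge just below the rail tops in all views, and the handle is released. Next is a look at the paddle from close by.

```bash
python3 plan.py 488 -385 265 135
```

```text
t 5.95 pos [559.6 133.1 272.7] yaw 85.44 tilt 0.09 F [-0.5  0.1 -0.5] grip 0.466
offset [-522.2  -30.2    7.8] len 523.1 rotvec [-9.000e-02 -4.000e-02 -4.956e+01] rows 8.7
```

move_arm([
  {"offset":[-0.05,-0.03,0],"angular":[0,0,-5],"jaw":0.05},
  {"offset":[-0.105,-0.055,0],"angular":[0,0,-10],"jaw":0.06},
  {"offset":[-0.163,-0.07,0],"angular":[0,0,-15],"jaw":0.06},
  {"offset":[-0.224,-0.075,0],"angular":[0,0,-20],"jaw":0.06},
  {"offset":[-0.285,-0.075,0.002],"angular":[0,0,-25],"jaw":0.06},
])

```text
time_s: 6.58
eef_pos: [461.6, -146.7, 271.2]
ee_rot: [-0.0, 0.569, 0.822, 0.0]
force: [0.9, 0.1, 0.9]
grip_width: 0.703
```

```bash
python3 plan.py 488 -385 240 135
```

```text
t 6.575 pos [ 461.6 -146.7  271.2] yaw 110.61 tilt 0.04 F [0.9 0.1 0.9] grip 0.703
offset [-232.3  -59.2   31.1] len 241.8 rotvec [-1.000e-02 -4.000e-02 -2.439e+01] rows 4.0
```

move_arm([
  {"offset":[-0.057,-0.015,0.008],"angular":[0,0,-6],"jaw":0.06},
  {"offset":[-0.115,-0.03,0.015],"angular":[0,0,-12],"jaw":0.06},
  {"offset":[-0.174,-0.045,0.023],"angular":[0,0,-18],"jaw":0.06},
  {"offset":[-0.23,-0.059,0.031],"angular":[0,0,-24.4],"jaw":0.06},
  {"offset":[-0.23,-0.059,0.031],"angular":[0,0,-24.4],"jaw":0.06},
])

```text
time_s: 7.2
eef_pos: [486.5, -384.0, 237.4]
ee_rot: [-0.002, 0.385, 0.923, 0.001]
force: [-0.1, -0.5, -0.1]
grip_width: 0.703
```

```bash
python3 - <<'E'
from h import *
import pickle
ctrl.capture('wrist')
W=ctrl.capture('wrist'); pickle.dump(W,open('c3.pkl','wb')); save(W,'wrist3.png')
E
python3 plan.py 374 -273 60 135.2
```

```text
t 7.3 pos [ 487.3 -380.9  239.5] yaw 134.78 tilt 0.13 F [-0.5  0.7  0.6] grip 0.703
offset [156.   -4.5 179.9] len 238.2 rotvec [ 0.03 -0.13 -0.42] rows 4.0
```

View pics/wrist3.png

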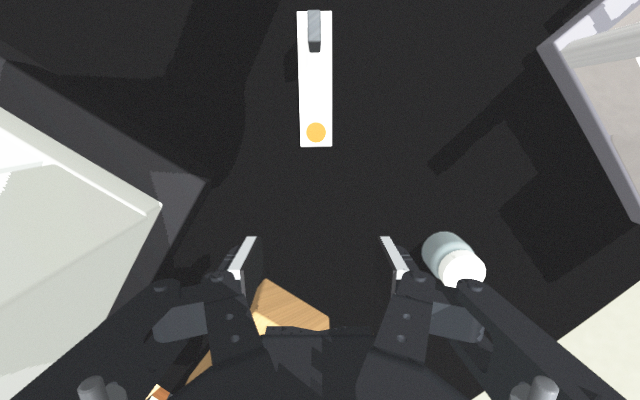

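The wrist view shows the whole paddle: tip corners (300,147) and (332,146), rear corners (297,11) and (332,11), filter at (316,132), and fin top near (314,25). The jar is at (455,260), clear of the way.

Run:
```python
from h import *
import pickle
W=pickle.load(open('c3.pkl','rb')); im=W['img'].astype(int); r=im[0:160,285:345]
m=(r.min(2)>150)|((r[...,0]-r[...,2]>60)&(r[...,0]>150))
C=[]
for v in range(60,142):
    u=np.nonzero(m[v])[0]; C.append((u.min()+285-.5,u.max()+285+.5,v))
C=np.array(C)
P=lambda u,v,z=6:onz(W,(u,v),z)[:2]
L=np.array([P(a,v) for a,b,v in C]);Rr=np.array([P(b,v) for a,b,v in C]); M=(L+Rr)/2
d=np.linalg.svd(M-M.mean(0))[2][0]; 
if d@[1,-1]<0:d=-d
n=np.array([-d[1],d[0]])
print('yaw',np.degrees(np.arctan2(d[1],d[0])),'width',np.linalg.norm(L-Rr,axis=1).mean(),'resid',np.std((M-M.mean(0))@n))
col=m[:,25:32].mean(1)>.5; v=np.nonzero(col)[0];print('rows',v.min(),v.max())
tip=P(316,v.max()+.5); k=M.mean(0)
tip=k+((tip-k)@d)*d
rear=P(303,v.min()-.5)
o=(r[...,0]-r[...,2]>60)&(r[...,0]>150);vv,uu=np.nonzero(o); fc=P(uu.mean()+285,vv.mean())
print('len',(tip-rear)@d,'tip',tip,'filter',fc,'tip-filter',(tip-fc)@d,'(18) off',(fc-k)@n)
print('origin from tip',tip-125*d,'from filter',k+((fc-k)@d)*d-107*d)
# fin top z57 patch
g=r[5:60]; q=(g.max(2)>90)&(g.min(2)<190)&(np.arange(60)[None]>20)&(np.arange(60)[None]<36)
for z,(u,v) in((57,(308,11)),(57,(320,11)),(57,(308,40)),(57,(320,40))): print((P(u,v,z)-(tip-125*d))@np.c_[d,n])
```

```text
yaw -44.527723898402094 width 40.59006638650272 resid 0.16460526713212167
rows 10 146
len 156.51841682348692 tip [ 461.97685071 -361.02940411] filter [ 449.08687207 -348.15464285] tip-filter 18.217892091672432 (18) off 0.13940866445530398
origin from tip [ 372.86294892 -273.37261597] from filter [ 372.7076112 -273.2198182]
[-13.48895681  -5.16012446]
[-13.32572213   6.68499096]
[12.83855131 -5.71445622]
[13.00422902  6.38434946]
```

```bash
python3 plan.py 372.9 -273.3 100 135.5
```

```text
t 7.3 pos [ 487.3 -380.9  239.5] yaw 134.78 tilt 0.13 F [-0.5  0.7  0.6] grip 0.703
offset [156.7  -5.5 139.9] len 210.1 rotvec [ 0.03 -0.13 -0.72] rows 3.5
```

move_arm([
  {"offset":[0.045,-0.001,0.02],"angular":[0,0,0],"jaw":0.06},
  {"offset":[0.09,-0.003,0.055],"angular":[0,0,0],"jaw":0.06},
  {"offset":[0.13,-0.0045,0.1],"angular":[0,0,-0.5],"jaw":0.06},
  {"offset":[0.1567,-0.0055,0.14],"angular":[0,-0.1,-0.7],"jaw":0.06},
  {"offset":[0.1567,-0.0055,0.14],"angular":[0,-0.1,-0.7],"jaw":0.06},
])

```text
time_s: 7.92
eef_pos: [371.6, -270.7, 99.3]
ee_rot: [-0.001, 0.378, 0.926, 0.001]
force: [-0.2, -0.3, 1.3]
grip_width: 0.7
```

move_arm([
  {"offset":[0,0,0],"angular":[0,0,0],"jaw":0.06},
])

```text
time_s: 8.05
eef_pos: [374.1, -274.2, 102.1]
ee_rot: [0.002, 0.378, 0.926, -0.001]
force: [-0.5, -0.2, 0.3]
grip_width: 0.705
```

```bash
python3 plan.py 372.9 -273.3 24 135.5
```

```text
t 8.05 pos [ 374.1 -274.2  102.1] yaw 135.58 tilt 0.26 F [-0.5 -0.2  0.3] grip 0.705
offset [ 1.9 -0.2 78.1] len 78.1 rotvec [-0.01  0.26  0.08] rows 1.3
```

move_arm([
  {"offset":[0.001,0,0.03],"angular":[0,0,0],"jaw":0.06},
  {"offset":[0.001,0,0.055],"angular":[0,0,0],"jaw":0.06},
  {"offset":[0.001,0,0.07],"angular":[0,0,0],"jaw":0.06},
  {"offset":[0.001,0,0.0765],"angular":[0,0,0],"jaw":0.06},
  {"offset":[0.001,0,0.0765],"angular":[0,0,0],"jaw":0.06},
])

```text
time_s: 8.68
eef_pos: [372.9, -273.7, 24.7]
ee_rot: [0.001, 0.378, 0.926, -0.001]
force: [0.6, -0.5, 0.3]
grip_width: 0.704
```

move_arm([
  {"offset":[0,0,0],"angular":[0,0,0],"jaw":0.06},
])

```text
time_s: 8.8
eef_pos: [372.9, -273.8, 25.0]
ee_rot: [0.001, 0.378, 0.926, -0.001]
force: [-0.4, 0.1, -0.1]
grip_width: 0.702
```

```bash
python3 plan.py 372.9 -273.3 24 135.5
```

```text
t 8.8 pos [ 372.9 -273.8   25. ] yaw 135.54 tilt 0.18 F [-0.4  0.1 -0.1] grip 0.702
offset [0.3 0.3 1. ] len 1.1 rotvec [-0.01  0.18  0.04] rows 0.0
```

move_arm([
  {"offset":[0,0,0],"angular":[0,0.15,0],"jaw":0.02},
  {"offset":[0,0,0],"angular":[0,0.15,0],"jaw":0.0},
  {"offset":[0,0,0],"angular":[0,0.15,0],"jaw":0.0},
  {"offset":[0,0,0],"angular":[0,0.15,0],"jaw":0.0},
  {"offset":[0,0,0],"angular":[0,0.15,0],"jaw":0.0},
], squeeze=70)

```text
time_s: 9.43
eef_pos: [372.7, -273.5, 24.6]
ee_rot: [-0.0, 0.378, 0.926, -0.0]
force: [-1.2, 1.0, 5.1]
grip_width: 0.153
```

move_arm([
  {"offset":[0,0,0],"angular":[0,0,0],"jaw":0.0},
  {"offset":[0,0,0],"angular":[0,0,0],"jaw":0.0},
])

```text
time_s: 9.68
eef_pos: [372.7, -273.5, 24.6]
ee_rot: [-0.0, 0.378, 0.926, 0.0]
force: [-0.1, 0.3, 4.9]
grip_width: 0.157
```

```bash
python3 plan.py 372.9 -273.3 24 135.5
```

```text
t 9.675 pos [ 372.7 -273.5   24.6] yaw 135.55 tilt 0.02 F [-0.1  0.3  4.9] grip 0.157
offset [-0.   0.3  0.6] len 0.7 rotvec [-0.   -0.02  0.05] rows 0.0
```

move_arm([
  {"offset":[0,0,-0.015],"angular":[0,0,0],"jaw":0.0},
  {"offset":[0,0,-0.04],"angular":[0,0,0],"jaw":0.0},
  {"offset":[0,0,-0.07],"angular":[0,0,0],"jaw":0.0},
  {"offset":[0,0,-0.0875],"angular":[0,0,0],"jaw":0.0},
  {"offset":[0,0,-0.0875],"angular":[0,0,0],"jaw":0.0},
])

```text
time_s: 10.3
eef_pos: [372.9, -273.8, 113.1]
ee_rot: [0.001, 0.378, 0.926, -0.0]
force: [0.5, 0.9, -1.8]
grip_width: 0.153
```

```bash
python3 plan.py 428.4 -2 111.6 175.55
```

```text
t 10.3 pos [ 372.9 -273.8  113.1] yaw 135.55 tilt 0.1 F [ 0.5  0.9 -1.8] grip 0.153
offset [150.7 232.8   1.2] len 277.4 rotvec [ -0.05   0.09 -40.  ] rows 4.6
```

move_arm([
  {"offset":[0.028,0.043,0],"angular":[0,0,-7.5],"jaw":0.0},
  {"offset":[0.056,0.086,0],"angular":[0,0,-15],"jaw":0.0},
  {"offset":[0.084,0.129,0],"angular":[0,0,-22.5],"jaw":0.0},
  {"offset":[0.11,0.17,0],"angular":[0,0,-30],"jaw":0.0},
  {"offset":[0.13,0.201,0],"angular":[0,0,-35],"jaw":0.0},
])

```text
time_s: 10.92
eef_pos: [420.2, -36.9, 111.3]
ee_rot: [-0.001, 0.08, 0.997, 0.001]
force: [0.8, -0.5, -1.7]
grip_width: 0.151
```

```bash
python3 plan.py 428.4 -2 111.6 175.55
```

```text
t 10.925 pos [420.2 -36.9 111.3] yaw 170.78 tilt 0.13 F [ 0.8 -0.5 -1.7] grip 0.151
offset [-2.5 35.8 -0.3] len 35.9 rotvec [ 0.06 -0.12 -4.77] rows 0.6
```

move_arm([
  {"offset":[-0.002,0.025,0],"angular":[0,0,-3],"jaw":0.0},
  {"offset":[-0.0025,0.0358,0],"angular":[0,0,-4.8],"jaw":0.0},
  {"offset":[-0.0025,0.0358,0],"angular":[0,0,-4.8],"jaw":0.0},
  {"offset":[-0.0025,0.0358,0],"angular":[0,0,-4.8],"jaw":0.0},
])

```text
time_s: 11.42
eef_pos: [428.8, -4.7, 111.8]
ee_rot: [-0.001, 0.041, 0.999, 0.0]
force: [0.3, 0.5, -1.8]
grip_width: 0.151
```

```bash
python3 - <<'E'
from h import *
import pickle
cs={n:ctrl.capture(n) for n in('scene','side','wrist')}
pickle.dump(cs,open('c4.pkl','wb'))
f=lambda i,k:cv2.resize(i,None,fx=k,fy=k,interpolation=cv2.INTER_CUBIC)[:,:,::-1]
a=np.zeros((600,800,3),np.uint8)
x=f(cs['scene']['img'][135:265,265:415],4)[:,:600]; a[:x.shape[0],:x.shape[1]]=x[:600]
x=f(cs['side']['img'][130:240,250:350],2); a[:220,600:800]=x
x=f(cs['wrist']['img'],.31); a[230:230+x.shape[0],600:600+x.shape[1]]=x
cv2.imwrite('pics/m4.png',a)
E
python3 plan.py 428.4 -2 111.6 175.55
```

```text
t 11.575 pos [428.9  -4.6 111.9] yaw 175.26 tilt 0.05 F [ 0.8 -0.  -1.5] grip 0.151
offset [0.7 2.6 0.3] len 2.7 rotvec [ 0.03 -0.04 -0.29] rows 0.0
```

View pics/m4.png

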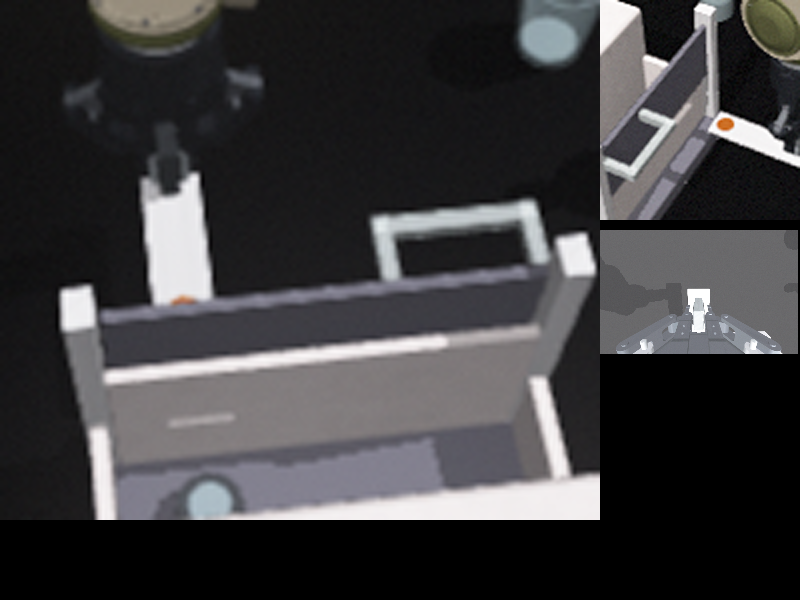

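The paddle hangs level in front of the slot, with the blade at crop columns 145–210 and the slot line at crop (168–235, 420). Measuring both in the same camera cancels its bias.

Run:
```python
from h import *
import pickle
cs=pickle.load(open('c4.pkl','rb')); S=cs['scene']; im=S['img'].astype(float)
def edges(line):  # subpixel half-level crossing of bright run
    b=line; mx=np.percentile(b,90) if 0 else b.max(); th=(mx+b.min())/2; k=np.nonzero(b>th)[0]; i,j=k[0],k[-1]
    return i-(b[i]-th)/(b[i]-b[i-1]), j+(b[j]-th)/(b[j]-b[j+1])
M=[];w=[]
for v in range(186,207):
    a,b=edges(im[v,290:330].mean(1)); A=onz(S,(a+290,v),93)[:2];B=onz(S,(b+290,v),93)[:2];M.append((A+B)/2);w.append(np.linalg.norm(A-B))
M=np.array(M);d=np.linalg.svd(M-M.mean(0))[2][0];d*=np.sign(d[0])
print('blade yaw',np.degrees(np.arctan2(d[1],d[0])),'w',np.mean(w).round(1),'mean',M.mean(0))
s=ctrl.sense();Q=rot(s['ee_rot']).as_matrix(); f=-Q[:2,0]; n=np.array([-f[1],f[0]])
print('lateral blade(scene) - TCP axis:',(M.mean(0)-s['eef_pos'][:2])@n,'tool yaw',np.degrees(np.arctan2(f[1],f[0])))
# slot line
r=im[232:248,300:332].mean(2); 
print(r[4:12,4:28].round().astype(int))
```

```text
blade yaw -5.030593398113109 w 41.3 mean [483.63989629  -8.5685535 ]
lateral blade(scene) - TCP axis: 0.597502836264829 tool yaw -4.736817555581258
[[126 125 124 124 126 125 126 125 128 127 126 127 125 125 126 127 128 127
  128 128 127 128 128 126]
 [125 124 125 125 126 126 127 126 128 128 126 127 125 127 127 127 128 128
  128 127 129 130 127 129]
 [125 125 126 127 126 128 127 130 129 129 128 130 135 138 138 144 145 148
  149 138 126 128 128 126]
 [124 126 127 133 138 140 142 145 146 151 151 156 160 163 161 161 163 165
  166 148 126 127 127 127]
 [125 126 129 148 162 161 160 159 163 165 162 160 162 158 154 148 144 145
  140 130 126 126 128 127]
 [125 124 130 147 157 152 147 142 140 136 130 125 127 127 127 128 128 128
  127 128 127 127 128 126]
 [125 124 125 126 125 126 125 125 125 126 125 125 127 127 128 128 128 128
  128 128 128 128 127 127]
 [126 126 125 125 125 127 125 124 125 125 125 126 127 127 126 127 128 128
  128 127 128 128 127 127]]
```

Run:
```python
from h import *
import pickle
S=pickle.load(open('c4.pkl','rb'))['scene']
a=onz(S,(306.8,240.55),86);b=onz(S,(323.1,238.95),86);print(a,b,np.linalg.norm(a-b),np.degrees(np.arctan2(-(b-a)[0],(b-a)[1])))
c=(a+b)[:2]/2
for O,yw in(((608.7,59.2),-4.45),((610,60),-4.3)):
    t=np.radians(yw);ex=np.array([np.cos(t),np.sin(t)]);ey=np.array([-ex[1],ex[0]]); print('slot pt in tester xy',(c-O)@ex,(c-O)@ey,'(want 6.2,-75)')
t=np.radians(-4.5);ex=np.array([np.cos(t),np.sin(t)]);ey=np.array([-ex[1],ex[0]])
print('blade mean lateral to slot line (scene only)', (np.array([483.64,-8.57])-c)@ey)
p=ctrl.sense()['eef_pos'][:2]; print('TCP lateral', (p-c)@ey, c)
```

```text
[607.88715683 -36.13788113  86.        ] [611.6090236    5.47950395  86.        ] 41.78347798676662 -5.110399537823227
slot pt in tester xy 6.827582695394023 -74.22319421397039 (want 6.2,-75)
slot pt in tester xy 5.396885959441592 -75.13603485621313 (want 6.2,-75)
blade mean lateral to slot line (scene only) -3.1559744560866854
TCP lateral -3.525168723942295 [609.74809021 -15.32918859]
```

move_arm([
  {"offset":[0,0.0029,0.0003],"angular":[0,0,-0.25],"jaw":0.0},
  {"offset":[-0.01,0.0029,0.0003],"angular":[0,0,-0.25],"jaw":0.0},
  {"offset":[-0.02,0.0029,0.0003],"angular":[0,0,-0.25],"jaw":0.0},
  {"offset":[-0.02,0.0029,0.0003],"angular":[0,0,-0.25],"jaw":0.0},
])

```text
time_s: 12.08
eef_pos: [449.9, -2.8, 111.5]
ee_rot: [-0.0, 0.038, 0.999, 0.0]
force: [0.0, 1.1, -1.6]
grip_width: 0.155
```

```bash
cat > chk.py <<'E'
from h import *
O=np.array([608.7,59.2]);t=np.radians(-4.5);ex=np.array([np.cos(t),np.sin(t)]);ey=np.array([-ex[1],ex[0]])
s=ctrl.sense();Q=rot(s['ee_rot']).as_matrix();p=s['eef_pos']; f=-Q[:,0]
o=p+np.array([0,0,-24.6]); o=p+Q@[0,0,24.6]; tip=o+125*f-3*Q[:,2]
def T(P): d=P[:2]-O; return np.r_[d@ex,d@ey+75,P[2]-90].round(2)
print('t',s['time_s'],'tip in slot',T(tip),'origin',T(o),'yaw err deg',(np.degrees(np.arctan2(f[1],f[0]))+4.5).round(2),'pitch',np.degrees(f[2]).round(2),'F',s['force'].round(1),'M',s['wrist_torque'].round(2),'grip',round(s['grip_width'],3))
E
python3 chk.py
```

```text
t 12.075 tip in slot [-28.47   0.92  -0.11] origin [-153.47    0.69   -3.07] yaw err deg 0.1 pitch -0.02 F [ 0.   1.1 -1.6] M [-0.    0.03  0.03] grip 0.155
```

move_arm([
  {"offset":[0,-0.0004,0],"angular":[0,0,0.1],"jaw":0.0},
  {"offset":[-0.01,-0.0004,0],"angular":[0,0,0.1],"jaw":0.0},
  {"offset":[-0.02,-0.0004,0],"angular":[0,0,0.1],"jaw":0.0},
  {"offset":[-0.02,-0.0004,0],"angular":[0,0,0.1],"jaw":0.0},
])

```text
time_s: 12.58
eef_pos: [469.7, -4.8, 111.5]
ee_rot: [-0.0, 0.039, 0.999, 0.0]
force: [-1.2, -0.8, -1.2]
grip_width: 0.156
```

```bash
python3 - <<'E'
from h import *
ctrl.capture('side');c=ctrl.capture('side')
x=cv2.resize(c['img'][130:230,240:360],None,fx=6,fy=6,interpolation=cv2.INTER_CUBIC)
cv2.imwrite('pics/s5.png',x[:,:,::-1])
E
python3 chk.py
```

```text
t 12.675 tip in slot [-9.35  0.44 -0.31] origin [-134.35    0.43   -3.17] yaw err deg 0.0 pitch -0.07 F [ 0.  -0.2 -1. ] M [-0.01  0.   -0.02] grip 0.155
```

View pics/s5.png

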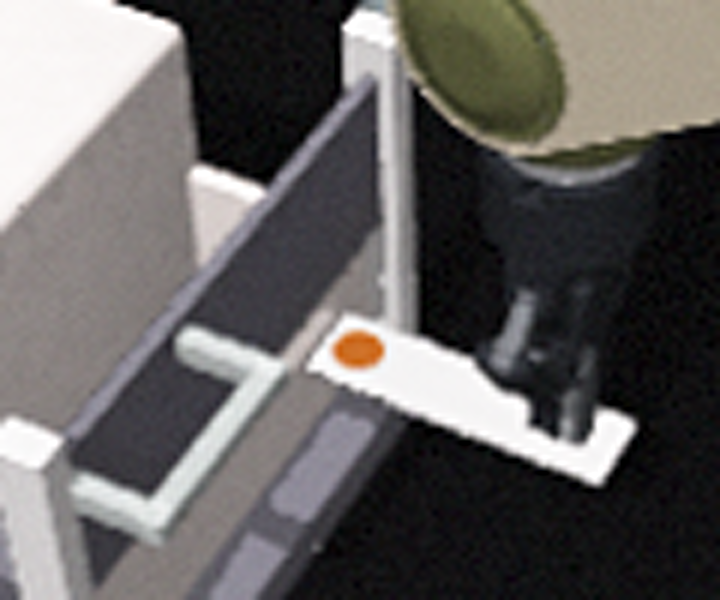

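The side view shows the blade tip at (330,345), just under the raised sash and in front of the guard. The blade is level and in line. I creep in and watch the force.

move_arm([
  {"offset":[-0.004,0,-0.0003],"angular":[0,0,0],"jaw":0.0},
  {"offset":[-0.008,0,-0.0003],"angular":[0,0,0],"jaw":0.0},
  {"offset":[-0.011,0,-0.0003],"angular":[0,0,0],"jaw":0.0},
  {"offset":[-0.013,0,-0.0003],"angular":[0,0,0],"jaw":0.0},
])

```text
time_s: 13.18
eef_pos: [482.2, -5.7, 111.9]
ee_rot: [-0.0, 0.039, 0.999, 0.0]
force: [-0.5, 0.4, -1.3]
grip_width: 0.154
```

```bash
python3 chk.py
```

```text
t 13.175 tip in slot [3.92 0.38 0.17] origin [-121.08    0.38   -2.75] yaw err deg -0.0 pitch -0.04 F [-0.5  0.4 -1.3] M [-0.01  0.02  0.04] grip 0.154
```

No contact so far. I go on in small steps.

move_arm([
  {"offset":[-0.002,0,0],"angular":[0,0,0],"jaw":0.0},
  {"offset":[-0.004,0,0],"angular":[0,0,0],"jaw":0.0},
  {"offset":[-0.006,0,0],"angular":[0,0,0],"jaw":0.0},
  {"offset":[-0.008,0,0],"angular":[0,0,0],"jaw":0.0},
])

```text
time_s: 13.68
eef_pos: [490.1, -6.3, 111.9]
ee_rot: [-0.0, 0.039, 0.999, 0.0]
force: [-0.7, -0.4, -1.2]
grip_width: 0.161
```

```bash
python3 chk.py
```

```text
t 13.675 tip in slot [11.86  0.39  0.21] origin [-113.14    0.4    -2.71] yaw err deg -0.0 pitch -0.04 F [-0.7 -0.4 -1.2] M [-0.03 -0.   -0.  ] grip 0.161
```

move_arm([
  {"offset":[-0.004,0,0],"angular":[0,0,0],"jaw":0.0},
  {"offset":[-0.008,0,0],"angular":[0,0,0],"jaw":0.0},
  {"offset":[-0.012,0,0],"angular":[0,0,0],"jaw":0.0},
  {"offset":[-0.016,0,0],"angular":[0,0,0],"jaw":0.0},
])

```text
time_s: 14.18
eef_pos: [506.2, -7.6, 111.9]
ee_rot: [-0.0, 0.039, 0.999, 0.0]
force: [-0.4, 0.8, -1.3]
grip_width: 0.152
```

```bash
python3 - <<'E'
from h import *
c=ctrl.capture('scene')
x=cv2.resize(c['img'][195:265,280:360],None,fx=7,fy=7,interpolation=cv2.INTER_CUBIC)
cv2.imwrite('pics/s6.png',x[:,:,::-1])
E
python3 chk.py
```

```text
t 14.225 tip in slot [28.44  0.3   0.27] origin [-96.56   0.33  -2.71] yaw err deg -0.01 pitch -0.01 F [-0.5 -0.7 -1.4] M [ 0.05  0.07 -0.01] grip 0.159
```

View pics/s6.png

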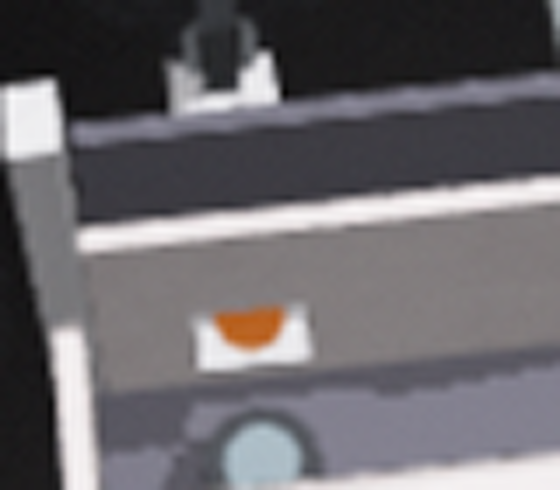

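The scene view shows the blade through the slot, with half of the amber filter visible at (250,325) and no force felt. Another 34 mm takes the whole filter inside.

move_arm([
  {"offset":[-0.005,0,0],"angular":[0,0,0],"jaw":0.0},
  {"offset":[-0.01,0,0],"angular":[0,0,0],"jaw":0.0},
  {"offset":[-0.014,0,0],"angular":[0,0,0],"jaw":0.0},
  {"offset":[-0.018,0,0],"angular":[0,0,0],"jaw":0.0},
])

```text
time_s: 14.72
eef_pos: [524.1, -9.0, 111.8]
ee_rot: [-0.0, 0.039, 0.999, 0.0]
force: [-0.3, -0.6, -0.7]
grip_width: 0.152
```

move_arm([
  {"offset":[-0.005,0,0],"angular":[0,0,0],"jaw":0.0},
  {"offset":[-0.01,0,0],"angular":[0,0,0],"jaw":0.0},
  {"offset":[-0.014,0,0],"angular":[0,0,0],"jaw":0.0},
  {"offset":[-0.016,0,0],"angular":[0,0,0],"jaw":0.0},
  {"offset":[-0.016,0,0],"angular":[0,0,0],"jaw":0.0},
])

```text
time_s: 15.35
eef_pos: [539.8, -10.2, 111.8]
ee_rot: [-0.0, 0.039, 0.999, 0.0]
force: [-1.3, 0.6, -1.1]
grip_width: 0.153
```

move_arm([
  {"offset":[0,0,0],"angular":[0,0,0],"jaw":0.0},
  {"offset":[0,0,0],"angular":[0,0,0],"jaw":0.0},
  {"offset":[0,0,0],"angular":[0,0,0],"jaw":0.0},
])

```text
time_s: 15.72
eef_pos: [539.8, -10.2, 111.9]
ee_rot: [-0.0, 0.039, 0.999, 0.0]
force: [0.6, -0.0, -1.3]
grip_width: 0.15
```

```bash
python3 chk.py
python3 - <<'E'
from h import *
c=ctrl.capture('scene');d=ctrl.capture('side')
f=lambda i,k:cv2.resize(i,None,fx=k,fy=k,interpolation=cv2.INTER_CUBIC)[:,:,::-1]
a=np.zeros((600,800,3),np.uint8)
a[:400,:600]=f(c['img'][180:280,275:425],4); x=f(d['img'][120:220,230:330],2); a[400:600,:200]=x
cv2.imwrite('pics/s7.png',a)
im=c['img'].astype(int); m=(im[...,0]-im[...,2]>60); m[:225]=0;m[270:]=0;m[:,:295]=0;m[:,345:]=0
v,u=np.nonzero(m); print(len(u), onz(c,(u.mean(),v.mean()),93))
O=np.array([608.7,59.2]);t=np.radians(-4.5);ex=np.array([np.cos(t),np.sin(t)]);ey=np.array([-ex[1],ex[0]])
p=onz(c,(u.mean(),v.mean()),93)[:2]-O; print('filter in tester',p@ex,p@ey+75)
E
python3 chk.py
```

```text
t 15.725 tip in slot [61.7   0.39  0.19] origin [-63.31   0.4   -2.73] yaw err deg -0.01 pitch -0.04 F [ 0.6 -0.  -1.3] M [-0.01  0.02 -0.  ] grip 0.15
76 [646.77644965 -18.04135165  93.        ]
filter in tester 44.01935926186908 0.9842014658425455
t 15.825 tip in slot [61.74  0.38  0.19] origin [-63.27   0.39  -2.73] yaw err deg -0.0 pitch -0.04 F [-0.3  0.4 -0.2] M [-0.04  0.07 -0.01] grip 0.157
```

View pics/s7.png

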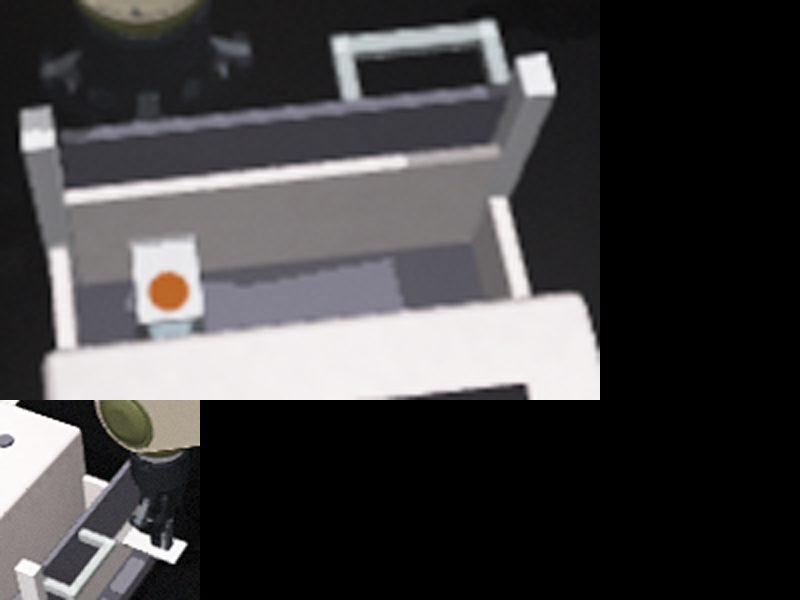

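The whole filter shows behind the guard at (168,290), and the sash is still up. The tip is about 62 mm past the guard by the arm's pose, and the camera puts the filter centre at x = 44, which matches. The forces are within noise, so I hand in.

```bash
python3 -c "
from rig import ctrl
print(ctrl.finish_job())"
```

```text
the job is handed in; nothing more can be done
None
```

I raised the sash to its stop, and it stayed up after I let go of the handle. I then took the paddle by its fin and passed the blade through the slot. The job was handed in at about 15.8 s of the 58 s allowed, and no verdict is reported.

**Last checks:**
- **Position:** the tip is about 62 mm past the guard. It is within about 0.4 mm of the slot axis sideways and 0.2 mm in height. Yaw and pitch errors are under 0.1°.
- **Camera check:** the last pictures show the whole filter behind the guard and the sash still up. The scene camera puts the filter centre at tester x 44 mm; the arm pose implies 43.7.
- **Forces:** these stayed within noise, about 1 N, through the whole insertion, and nothing suggested contact. The fingers were holding the fin at a 70 N grip setting.

**Small disagreements:** scene and wrist measurements of the sideways position differed by about 0.5 to 1 mm. Estimates of the tester's yaw ran from -4.3° to -5.1°; I used -4.5°. I did not measure the final sash height directly. It was judged from the 22 N stop force after a 78 mm lift, and from the pictures.

I kept away from the bottle, beaker and jar, but did not re-measure where they stand.

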